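Transfer the repaired mould inserts to the sloped inspection rack

ROBOT

A 6-joint arm with a two-finger parallel gripper is mounted at the origin on the work surface. World frame = base frame: x ahead of the robot, y to its left, z up, the work surface at z = 0. Lengths are in m, angles in rad, forces in N, time in s.
With the tool pointing down it reaches from about 0.25 to 0.85 m from the base axis. Payload 12.5 kg.
Tool frame: the origin (TCP) lies between the finger pads; the fingertips stand 14 mm ahead of it and the grasp point (between the pads) lies 5 mm behind it (env.nose_length is the distance from the TCP to the fingertips, in m); z points along the fingers, y is the line along which they close (so a half turn about z gives the same grasp; the last joint's range is limited). The gripper opens to 93 mm and grips with 3 to 60 N. Pads are 15 mm wide; open, the fingers measure 128 mm over their backs; the gripper's body (75 mm by 188 mm) begins 65 mm behind the grasp point.
Start: joints at [-1.306, 0.351, 1.652, -0, 1.139, -0.085], TCP at [0.189, -0.517, 0.195] pointing down, gripper open.
Joint ranges: [-2.75, 2.75], [-0.79, 2.1], [0.01, 2.65], [-1.57, 4.71], [0.07, 3.14], [-2.87, 2.87]. Speed limits (rad/s): [2.22, 2.22, 2.79, 3.14, 3.14, 3.14].

INTERFACE

Orientations are given as a unit quaternion [x, y, z, w].
In Python, from rig import env gives the robot as it stands. The module is installed in compiled form; this text tells all that it offers.
- The arm moves only by the shell command python3 -m creep 'ROWS'. ROWS is JSON, a list of rows, each a list of 3 entries, a list of its own where there are three numbers: the opening, from -1 (shut) to 1 (fully open), then the shift along the tool's x, y, z in units of 25 mm (1.0 is 25 mm), then the turn about the tool's z in units of 5 degrees (1.0 is 5 degrees). In form: [[claw, [x, y, z], yaw], ...]. A call has 1 to 20 rows; each row is the pose to reach, as a shift and turn from the pose commanded when the call began, along the tool's axes at that moment; what a row does not reach only later rows make up. A row lasts 1/10 s, in which the tool goes at most 50 mm and 8.59 degrees, less where a joint would pass 70% of its speed; a pose out of reach is approached as far as the arm can. A call with a gripper value outside its range is refused whole. The fingers move at their own pace and stop on an object; the grip force is fixed at half the most. Time passes only in rows, so rows that repeat a pose let the fingers close. It gives the time, the measured TCP pose, the force, the opening and the grip force at its end, in the units of the state.
- env.get_obs(): the state, without advancing time (a new reading comes with each control period).
- env.capture(name): name is "side" or "top" or "wrist"; returns (picture, depth): 384x512x3 uint8, red, green, blue; 384x512 float32, m along the optical axis (not along the pixel's ray), 0 where there is no reading.
- env.get_calibration(name): a dict with "vertical_fov" (degrees; the focal length in pixels is half the picture's height over the tangent of half this angle, whatever the lens; pixels are square), "cx", "cy" (the principal point, pixels), "D" ([k1, k2, p1, p2, k3] as OpenCV has them; the pictures are not rectified), "origin" and "attitude" of the camera in the world. Camera axes: x right, y up, looking along -z (the intrinsics and any distortion apply to the point x, -y, -z); pixel columns grow to the right and rows downward; lengths in m; the calibration is good to about 2 mm. A picture is of the moment at which its call begins: read the wrist's pose just before it. get_calibration takes no time and is no camera call; for the wrist camera it gives the pose at the moment of the call.
- env.finish_job(): hands the job in; it is judged then, once.
Trained networks look in the newest picture that a camera, given by its name, has taken for a name from the list of things; names that differ only in an ending like _2 or _b are one class to them, and where a whole thing is asked for, a point or a joint stands for the part that bears it (a point fixed in the world has none). Each returns a list of dicts, best first, with "conf" (0 to 1); they miss things now and then, are a little off and sometimes report something else, mostly with a low value. They report only what shows in the picture. A call takes as long as a camera call.
- env.silhouettes(thing, camera): "pixels" (384x512 bool, what is visible of it) and "bbox" ([left, top, right, bottom] in pixels, round what is visible of it).
The state is a dict: "t": time; "q": joint angles; "qd": joint speeds; "joint_efforts": joint torques, N m; "tool_pos": TCP position; "tcp_rot": TCP orientation; "force": force on the tool from outside, world axes, zero at the start; "moment": the same for the moment, N m; "grip_width": finger opening in m; "grasp_force": force on a finger pad.
Only numpy, scipy, OpenCV 4.12 (cv2) and the standard library are available. Lean on these libraries where they do the work, as an engineer would, in place of code of your own. Each camera call takes 0.05 s, during which the arm holds its last target. There are 200 camera calls.

TASK

Move the four mould inserts from the dark steel rack beside the laser welder to the sloped rack, each into the lane whose rails and stop have the colour of its cap. Let each one slide down its lane so that it ends up standing foot-down on the deck, resting against the coloured stop at the low end, with nothing still held.

Things in the scene. Friction and masses are not known exactly. Their poses are not given: they have to be found in the camera images.
- insert_red: Loose steel mould insert with red cap: square foot 36 x 36 mm, 14 mm high, and on its centre a square core 24 x 24 mm whose top 24 mm is the red cap; 56 mm tall in all, about 0.22 kg. Sides of foot and core parallel to its x and y. Origin at the centre of its underside, z up. Starts upright in some pocket of weld_rack.
- insert_blue: Loose steel mould insert with blue cap: square foot 36 x 36 mm, 14 mm high, and on its centre a square core 24 x 24 mm whose top 24 mm is the blue cap; 56 mm tall in all, about 0.22 kg. Sides of foot and core parallel to its x and y. Origin at the centre of its underside, z up. Starts upright in some pocket of weld_rack.
- insert_green: Loose steel mould insert with green cap: square foot 36 x 36 mm, 14 mm high, and on its centre a square core 24 x 24 mm whose top 24 mm is the green cap; 56 mm tall in all, about 0.22 kg. Sides of foot and core parallel to its x and y. Origin at the centre of its underside, z up. Starts upright in some pocket of weld_rack.
- insert_white: Loose steel mould insert with white cap: square foot 36 x 36 mm, 14 mm high, and on its centre a square core 24 x 24 mm whose top 24 mm is the white cap; 56 mm tall in all, about 0.22 kg. Sides of foot and core parallel to its x and y. Origin at the centre of its underside, z up. Starts upright in some pocket of weld_rack.
- lane_red: Fixed sloped lane with red rails and red end stop, black deck 140 mm long falling 20 deg towards its +x (away from the robot), stop at the low end. 52 mm clear between rails, which rise 10 mm above the deck. Level frame, y across, z up; origin on the centre line, 45 mm straight below the deck's middle: deck height over it at x (m, -0.065 to 0.054) is 0.045 - 0.364 x. Stop face 58 mm down the slope from the middle, 19 mm high.
- lane_blue: Fixed sloped lane with blue rails and blue end stop, black deck 140 mm long falling 20 deg towards its +x (away from the robot), stop at the low end. 52 mm clear between rails, which rise 10 mm above the deck. Level frame, y across, z up; origin on the centre line, 45 mm straight below the deck's middle: deck height over it at x (m, -0.065 to 0.054) is 0.045 - 0.364 x. Stop face 58 mm down the slope from the middle, 19 mm high.
- lane_green: Fixed sloped lane with green rails and green end stop, black deck 140 mm long falling 20 deg towards its +x (away from the robot), stop at the low end. 52 mm clear between rails, which rise 10 mm above the deck. Level frame, y across, z up; origin on the centre line, 45 mm straight below the deck's middle: deck height over it at x (m, -0.065 to 0.054) is 0.045 - 0.364 x. Stop face 58 mm down the slope from the middle, 19 mm high.
- lane_white: Fixed sloped lane with white rails and white end stop, black deck 140 mm long falling 20 deg towards its +x (away from the robot), stop at the low end. 52 mm clear between rails, which rise 10 mm above the deck. Level frame, y across, z up; origin on the centre line, 45 mm straight below the deck's middle: deck height over it at x (m, -0.065 to 0.054) is 0.045 - 0.364 x. Stop face 58 mm down the slope from the middle, 19 mm high.
- weld_rack: Fixed dark steel bar rack, 66 x 300 mm (x, y) and 16 mm high, with a row of four shallow square pockets 44 mm wide along its y, 72 mm apart; pocket floors 10 mm above the bench, ribs 6 mm above the floors. Origin at the centre of its underside, on the bench; y along the row, z up.
- slope_base: Fixed dark steel base plate of the sloped rack, 170 x 304 x 12 mm. Carries the four lanes side by side along its y, 72 mm apart, in any order, all facing the same way (lane x along its x). The lane decks are slippery (friction about 0.15): an insert released on one slides down to the stop by itself. Origin at the centre of its underside, on the bench; z up.

How it is judged:
At the end, for the whole second after the job is handed in: Each insert foot-down in its own colour's lane, at rest and released: foot centre at most 13 mm uphill or 10 mm downhill (level) of fully seated (lane x 37.6, z 31.3 mm), 14 mm off the centre line, 8 mm below or 10 mm above seated height, tilted under 27 degrees, slower than 20 mm/s (x of insert_red in the frame of lane_red between 0.024588 and 0.047588 m and y of insert_red in the frame of lane_red between -0.014 and 0.014 m and z of insert_red in the frame of lane_red between 0.02332 and 0.04132 m and angle between each of insert_red, insert_blue, insert_green, insert_white's own z axis and vertical below 0.47 rad and linear speed of each of insert_red, insert_blue, insert_green, insert_white below 0.02 m/s and x of insert_blue in the frame of lane_blue between 0.024588 and 0.047588 m and y of insert_blue in the frame of lane_blue between -0.014 and 0.014 m and z of insert_blue in the frame of lane_blue between 0.02332 and 0.04132 m and x of insert_green in the frame of lane_green between 0.024588 and 0.047588 m and y of insert_green in the frame of lane_green between -0.014 and 0.014 m and z of insert_green in the frame of lane_green between 0.02332 and 0.04132 m and x of insert_white in the frame of lane_white between 0.024588 and 0.047588 m and y of insert_white in the frame of lane_white between -0.014 and 0.014 m and z of insert_white in the frame of lane_white between 0.02332 and 0.04132 m); the robot touches nothing.
It also fails if it takes over 109 s, if anything falls off the work surface, if the arm or the gripper's body presses on something with over 40 N, if the wrist force passes 120 N, or if a joint passes its speed limit or range.

## Working session

There is one attempt and no reset: what is moved stays moved. The work goes in short steps, Python scripts to look and compute and a shell command to move; the robot and the scene stay as the last step left them, time stands still between calls to the robot, and variables do not carry over. Pictures are saved under pics/ and viewed, at most 14 in all, crops included, and the job is handed in when it is done.

```bash
mkdir -p pics
cat > h.py <<'E'
import numpy as np, cv2
from scipy.spatial.transform import Rotation as R
from rig import env
def cap(n):
    c=env.get_calibration(n); p,d=env.capture(n); return c,p,d
def world(c,d,mask):
    f=192/np.tan(np.radians(c["vertical_fov"])/2)
    v,u=np.nonzero(mask&(d>0)); z=d[v,u]
    K=np.array([[f,0,c["cx"]],[0,f,c["cy"]],[0,0,1]])
    n=cv2.undistortPoints(np.stack([u,v],1).astype(float)[:,None],K,np.array(c["D"],float))[:,0]
    P=np.stack([n[:,0]*z,-n[:,1]*z,-z],1)
    a=np.array(c["attitude"]); r=R.from_quat(a) if a.shape==(4,) else R.from_matrix(a)
    return r.apply(P)+np.array(c["origin"])
E
python3 - <<'E'
from h import *
o=env.get_obs();print(o["t"],o["tool_pos"],o["tcp_rot"],o["grip_width"])
ims=[]
for n in("top","side"):
    c,p,d=cap(n);print(n,c)
    cv2.imwrite(f"pics/{n}0.png",p[...,::-1])
    for t in["insert_"+k for k in("red","blue","green","white")]+["lane_"+k for k in("red","blue","green","white")]+["weld_rack","slope_base"]:
        for s in env.silhouettes(t,n)[:2]:
            if s["conf"]<.3: continue
            P=world(c,d,s["pixels"])
            if len(P)<5: print(n,t,"few");continue
            top=P[P[:,2]>np.percentile(P[:,2],97)-.006]
            print(n,t,round(s["conf"],2),s["bbox"],len(P),P.min(0).round(3),P.max(0).round(3),"top",np.median(top,0).round(4), (.5*(top.min(0)+top.max(0))).round(4))
            if t=="weld_rack" or t=="slope_base": 
                print(cv2.minAreaRect((P[:,:2]*1000).astype(np.float32)))
E
```

```text
0.0 [ 0.18843453 -0.51633566  0.19473109] [ 9.84743328e-01  1.74012324e-01 -4.30114811e-05 -5.35790429e-04] 0.0932065746718926
top {'vertical_fov': 52.47488646351763, 'cx': 249.33564522665486, 'cy': 184.89253480607763, 'D': array([0.03710826, 0.        , 0.        , 0.        , 0.        ]), 'origin': array([ 0.47183187, -0.00365974,  1.02165141]), 'attitude': array([-0.02378276,  0.01788668,  0.71020755, -0.70336313])}
top insert_red 0.58 [200.1, 157.4, 214.1, 174.6] 247 [0.558 0.095 0.006] [0.608 0.141 0.07 ] top [0.581  0.1176 0.0657] [0.5809 0.1182 0.0659]
top insert_blue 0.78 [121.4, 199.5, 141.8, 215.6] 268 [0.454 0.287 0.007] [0.5   0.329 0.071] top [0.4794 0.3109 0.0659] [0.4771 0.3102 0.067 ]
top insert_green 0.64 [146.0, 181.2, 161.7, 204.4] 199 [0.494 0.226 0.018] [0.536 0.258 0.071] top [0.5133 0.2453 0.0657] [0.5145 0.2443 0.0665]
top lane_red 0.77 [313.6, 142.1, 356.0, 200.3] 1393 [ 0.494 -0.268  0.01 ] [ 0.64  -0.153  0.093] top [ 0.513  -0.1831  0.0796] [ 0.523  -0.1868  0.0852]
top lane_blue 0.92 [368.4, 161.3, 408.2, 222.9] 1542 [ 0.438 -0.391  0.011] [ 0.586 -0.285
[... 2041 characters left out ...]
1085  0.0799] [ 0.5477 -0.1194  0.0842]
side lane_white 0.77 [291.4, 143.6, 331.5, 174.9] 526 [ 0.465 -0.368  0.009] [ 0.606 -0.209  0.091] top [ 0.483  -0.2447  0.0816] [ 0.4895 -0.2461  0.0846]
side weld_rack 0.7 [194.4, 213.0, 243.6, 307.5] 1651 [ 0.43   0.054 -0.002] [0.641 0.364 0.068] top [0.5115 0.245  0.0169] [0.5295 0.217  0.0414]
((535.843505859375, 207.9913787841797), (78.49545288085938, 324.7658996582031), 28.212642669677734)
side slope_base 0.84 [248.4, 159.2, 352.9, 196.2] 1242 [ 0.419 -0.379 -0.002] [ 0.695 -0.065  0.065] top [ 0.5243 -0.1463  0.0124] [ 0.5517 -0.2096  0.0373]
((555.9862670898438, -246.85671997070312), (324.11065673828125, 194.8275146484375), 68.8823013305664)
```

View pics/top0.png

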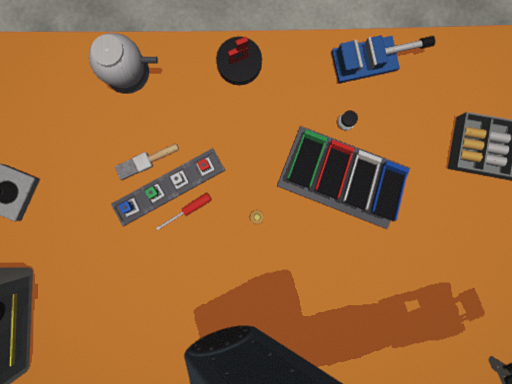

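View pics/side0.png

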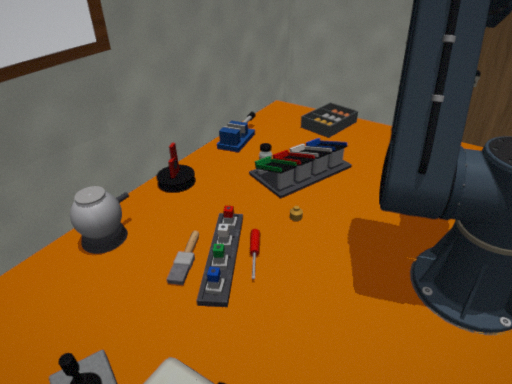

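Top view: rack at pixels (120–220, 150–220) holds blue, green, white, red from left to right. The sloped rack at (280–408, 128–225) has lanes green, red, white, blue from left to right. Next I'll move above the rack for a close wrist look and fit the lane frame.

```bash
python3 -m creep '[[0.1,[22.8,-22.6,-2],-1.6],[0.1,[22.8,-22.6,-2],-1.6],[0.1,[22.8,-22.6,-2],-1.6],[0.1,[22.8,-22.6,-2],-1.6],[0.1,[22.8,-22.6,-2],-1.6],[0.1,[22.8,-22.6,-2],-1.6],[0.1,[22.8,-22.6,-2],-1.6],[0.1,[22.8,-22.6,-2],-1.6],[0.1,[22.8,-22.6,-2],-1.6],[0.1,[22.8,-22.6,-2],-1.6],[0.1,[22.8,-22.6,-2],-1.6],[0.1,[22.8,-22.6,-2],-1.6],[0.1,[22.8,-22.6,-2],-1.6],[0.1,[22.8,-22.6,-2],-1.6],[0.1,[22.8,-22.6,-2],-1.6],[0.1,[22.8,-22.6,-2],-1.6],[0.1,[22.8,-22.6,-2],-1.6],[0.1,[22.8,-22.6,-2],-1.6],[0.1,[22.8,-22.6,-2],-1.6],[0.1,[22.8,-22.6,-2],-1.6]]'
python3 - <<'E'
from h import *
c,p,d=cap("top")
th=np.radians(-22.4);ex=np.array([np.cos(th),np.sin(th)]);ey=np.array([-ex[1],ex[0]])
for k in("red","blue","green","white"):
    s=env.silhouettes("lane_"+k,"top")[0]
    m=cv2.erode(s["pixels"].astype(np.uint8),np.ones((3,3)))>0
    P=world(c,d,m); P=P[P[:,2]>.02]
    x,y=P[:,:2]@ex,P[:,:2]@ey
    # deck: dark pixels -> plane
    dark=m&(p.max(2)<60); Q=world(c,d,dark);Q=Q[Q[:,2]>.015]
    A=np.c_[Q[:,:2],np.ones(len(Q))]
    w=np.ones(len(Q),bool)
    for _ in range(5):
        co=np.linalg.lstsq(A[w],Q[w,2],rcond=None)[0]; r=Q[:,2]-A@co; w=abs(r)<.006
    Qw=Q[w];cen=.5*(np.percentile(Qw[:,:2]@ey,1)+np.percentile(Qw[:,:2]@ey,99))
    print(k,s["conf"],"x",x.min(),x.max(),"y",y.min(),y.max(),"deck ymid",cen,np.ptp(Qw[:,:2]@ey),"slope",np.hypot(*co[:2]),"dir",np.degrees(np.arctan2(-co[1],-co[0])),"line x at z.057",((.057-co[2]-cen*(co[:2]@ey))/(co[:2]@ex)))
c,p,d=cap("wrist");print(c["origin"]); cv2.imwrite("pics/w0.png",p[...,::-1])
for k in("red","blue","green","white"):
    for s in env.silhouettes("insert_"+k,"wrist")[:1]:
        P=world(c,d,s["pixels"]);T=P[P[:,2]>.06]
        r=cv2.minAreaRect((T[:,:2]*1000).astype(np.float32))
        print(k,round(s["conf"],2),s["bbox"],len(T),r,np.median(T,0))
E
```

```text
t: 3.1
tool_pos: [0.5301, 0.2083, 0.2454]
tcp_rot: [0.97, 0.242, -0.0, 0.0]
force: [-0.4, 0.4, 0.6]
grip_width: 0.0509
grasp_force: 0.0
red 0.96 x 0.5350829061440047 0.6672863084660344 y -0.0014247333773079185 0.05577962487452914 deck ymid 0.024232689114012853 0.04852283372675002 slope 0.36531656841793003 dir -21.442163594882203 line x at z.057 0.6008518752736723
blue 0.68 x 0.5347447408752387 0.6694713007654484 y -0.14624390628581999 -0.08589940361881646 deck ymid -0.12091890210606324 0.05903730023292618 slope 0.35909917067854397 dir -22.272996373384213 line x at z.057 0.6019324170333501
green 0.57 x 0.5344422428826007 0.6672548149455892 y 0.07057647065492156 0.1276505873079456 deck ymid 0.09686667217323644 0.050114452248828434 slope 0.3651055535456576 dir -22.395990693059364 line x at z.057 0.6003597968418798
white 0.64 x 0.535021296924327 0.6690569738158987 y -0.07380393353056158 -0.015109138421160241 deck ymid -0.04838632990157677 0.0561751307117986 slope 0.3654663523005024 dir -23.466236368982234 line x at z.057 0.6012275409784799
[0.59073868 0.24127293 0.43482807]
red 0.71 [318.3, 147.8, 348.1, 180.0] 401 ((582.0416870117188, 119.98736572265625), (23.785388946533203, 24.844533920288086), 27.22163200378418) [0.58196817 0.12092115 0.06550732]
blue 0.74 [151.6, 151.2, 185.9, 178.4] 397 ((479.26959228515625, 311.9848327636719), (24.179866790771484, 24.416370391845703), 23.9866886138916) [0.47987876 0.31126102 0.06580122]
green 0.82 [209.9, 146.7, 234.3, 181.6] 390 ((514.3489379882812, 249.0820770263672), (23.892044067382812, 24.096107482910156), 29.740930557250977) [0.51486961 0.248956   0.06575751]
white 0.94 [256.2, 148.5, 284.2, 177.5] 370 ((547.9251098632812, 186.94338989257812), (24.37456703186035, 23.870088577270508), 27.723716735839844) [0.54843136 0.18745448 0.06584311]
```

View pics/w0.png

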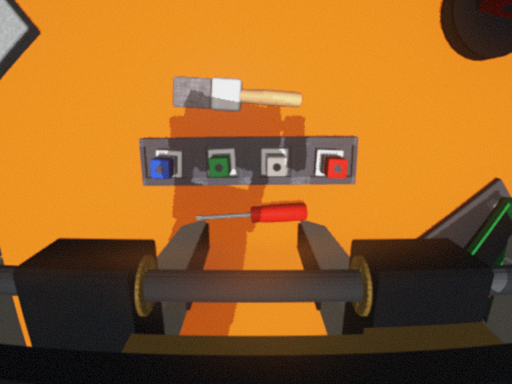

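Caps are all within about 3 mm and 4° of the rack axes. I'll pick red first.

```bash
python3 -m creep '[[0.1,[0.15,4.1,3],0],[0.1,[0.15,4.1,5],0],[0.1,[0.15,4.1,5],0],[0.1,[0.15,4.1,5],0],[0.1,[0.15,4.1,6],0],[0.1,[0.15,4.1,7],0],[0.1,[0.15,4.1,7.6],0],[0.1,[0.15,4.1,8.1],0],[0.1,[0.15,4.1,8.1],0],[0.1,[0.15,4.1,8.1],0],[-0.9,[0.15,4.1,8.1],0],[-0.9,[0.15,4.1,8.1],0],[-0.9,[0.15,4.1,8.1],0],[-0.9,[0.15,4.1,8.1],0],[-0.9,[0.15,4.1,8.1],0],[-0.9,[0.15,4.1,8.1],0],[-0.9,[0.15,4.1,8.1],0],[-0.9,[0.15,4.1,8.1],0]]'
cat > go.py <<'E'
# go.py COLOR | go.py x y z psi : shift in tool units to the target
import sys; from h import *
o=env.get_obs();q=R.from_quat(o["tcp_rot"]).as_matrix()
psi=np.degrees(np.arctan2(q[1,0],q[0,0]));a=sys.argv[1:]
D={"red":(.5953,-.2194),"white":(.5678,-.2860),"blue":(.5404,-.3525),"green":(.6227,-.1529)}
I={"red":(.5815,.119),"white":(.5480,.187),"blue":(.4795,.312),"green":(.5145,.248)}
t=[*D[a[1]],float(a[2]),-22.4] if a[0]=="lane" else [*I[a[1]],float(a[2]),28]
print("t",o["t"],"psi",psi.round(1),"shift",(q.T@(np.array(t[:3])-o["tool_pos"])/.025).round(2),"turn",round((psi-t[3])/5,2))
E
python3 go.py lane red .16
```

```text
t: 5.4
tool_pos: [0.582, 0.1208, 0.0429]
tcp_rot: [0.97, 0.242, 0.0, 0.0]
force: [-0.5, 0.1, 3.0]
grip_width: 0.0049
grasp_force: 1.5
t 5.4 psi 28.0 shift [-5.93 12.26 -4.68] turn 10.09
```

Run:
```python
from h import *
ims=[]
for n in("side","wrist","top"):
    c,p,d=cap(n)
    ims.append(cv2.resize(p[190:290,150:290] if n=="side" else p if n=="wrist" else p[110:240,90:270],(390,290)))
    for k in("red","white"):
      for s in env.silhouettes("insert_"+k,n)[:1]:
        P=world(c,d,s["pixels"])
        print(n,k,s["conf"],np.median(P,0),P.max(0))
cv2.imwrite("pics/a.png",np.hstack(ims[:2])[...,::-1]);cv2.imwrite("pics/b.png",ims[2][...,::-1])
```

```text
side red 0.48 [0.57179872 0.12802557 0.03590327] [0.61286221 0.1738082  0.0680361 ]
side white 0.85 [0.53835278 0.19214227 0.04585807] [0.5533428  0.20110391 0.06865321]
wrist red 0.78 [0.59143474 0.12446797 0.03191688] [0.60495092 0.14335262 0.08379477]
wrist white 0.66 [0.55557137 0.18440513 0.04728217] [0.5721964  0.20965621 0.06807845]
top red 0.66 [ 0.56603832 -0.2062838   0.05743024] [ 0.64670006 -0.15292341  0.09057494]
```

View pics/a.png

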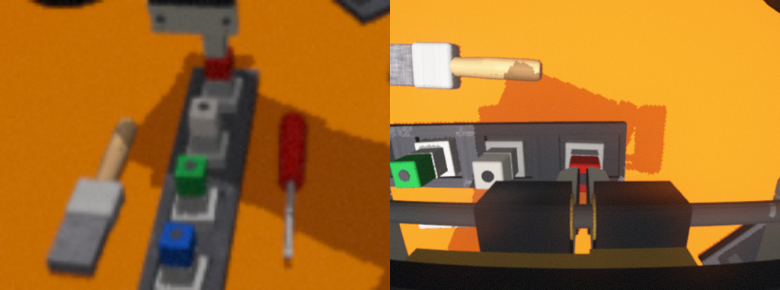

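Run:
```python
from h import *
o=env.get_obs();print(o["tool_pos"],o["grip_width"],o["grasp_force"])
c,p,d=cap("wrist")
ex=np.array([np.cos(np.radians(28)),np.sin(np.radians(28))]);ey=np.array([-ex[1],ex[0]])
h=cv2.cvtColor(p,cv2.COLOR_RGB2HSV)
m=np.zeros(d.shape,bool);m[150:260,200:320]=1
red=m&((h[...,0]<5)|(h[...,0]>172))&(h[...,1]>150)
v,u=np.nonzero(red);print(u.min(),u.max(),v.min(),v.max(),len(u))
P=world(c,d,red)
t=np.array(o["tool_pos"][:2])
for r in np.c_[(P[:,:2]-t)@ex,(P[:,:2]-t)@ey,P[:,2]].round(3)[::12]: print(r)
cv2.imwrite("pics/c.png",cv2.resize(p[130:300,180:340],None,fx=3.5,fy=3.5,interpolation=cv2.INTER_NEAREST)[...,::-1])
```

```text
[0.58203882 0.12076711 0.04292193] 0.004858893481886774 2.569481246173382
236 317 207 253 712
[0.011 0.009 0.048]
[0.011 0.002 0.048]
[ 0.011 -0.007  0.047]
[0.011 0.003 0.049]
[ 0.01  -0.005  0.048]
[0.011 0.008 0.052]
[0.011 0.001 0.052]
[ 0.011 -0.007  0.052]
[0.011 0.008 0.054]
[0.011 0.    0.054]
[ 0.011 -0.007  0.052]
[0.011 0.007 0.056]
[ 0.011 -0.     0.056]
[ 0.011 -0.008  0.055]
[0.011 0.007 0.057]
[ 0.011 -0.     0.057]
[ 0.011 -0.008  0.057]
[0.011 0.007 0.059]
[0.011 0.    0.06 ]
[ 0.011 -0.007  0.059]
[0.011 0.008 0.062]
[0.011 0.001 0.061]
[ 0.01  -0.006  0.059]
[0.011 0.008 0.064]
[0.011 0.001 0.063]
[ 0.011 -0.006  0.063]
[0.011 0.009 0.065]
[0.011 0.002 0.064]
[ 0.011 -0.005  0.064]
[ 0.01  -0.012  0.062]
[0.01  0.004 0.065]
[ 0.01  -0.003  0.064]
[ 0.01  -0.01   0.065]
[0.01  0.005 0.066]
[ 0.01  -0.001  0.065]
[ 0.01  -0.008  0.066]
[0.01  0.007 0.066]
[0.009 0.    0.065]
[ 0.01  -0.007  0.066]
[0.009 0.009 0.066]
[0.009 0.002 0.067]
[ 0.009 -0.005  0.067]
[ 0.009 -0.012  0.065]
[ 0.008 -0.001  0.065]
[0.008 0.004 0.066]
[ 0.007 -0.011  0.064]
[ 0.007 -0.001  0.064]
[ 0.007 -0.001  0.066]
[ 0.007 -0.002  0.07 ]
[0.007 0.003 0.073]
[0.004 0.003 0.065]
[0.003 0.002 0.065]
[-0.007  0.003  0.065]
[-0.007  0.001  0.066]
[-0.008 -0.     0.066]
[-0.    -0.002  0.083]
[-0.01   0.001  0.066]
[-0.01   0.     0.066]
[-0.011 -0.001  0.065]
[-0.003 -0.002  0.084]
```

View pics/c.png

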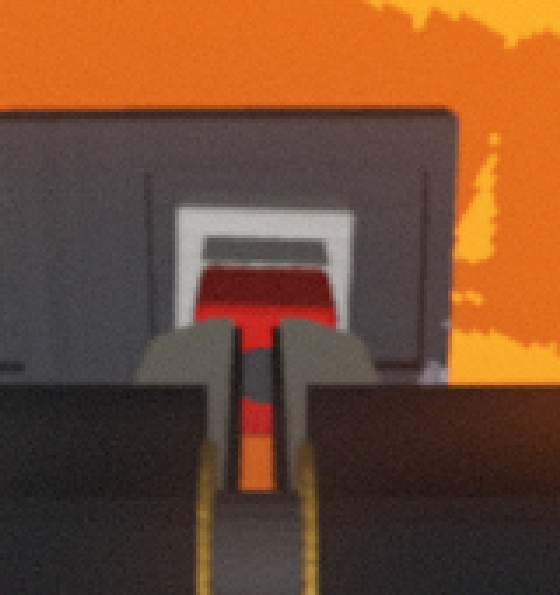

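Run:
```python
from h import *
o=env.get_obs();print(env.nose_length,o["tool_pos"],o["force"],o["q"])
c,p,d=cap("wrist");print(c["origin"])
for (v,u) in [(228,240),(228,262),(236,232),(236,275),(245,242),(245,262),(222,238),(224,264)]:
    m=np.zeros(d.shape,bool);m[v,u]=1
    print(v,u,p[v,u],world(c,d,m).round(3))
c,p,d=cap("side")
P=world(c,d,np.ones(d.shape,bool))
t=np.array(o["tool_pos"])
ex=np.array([.883,.469]);ey=np.array([-.469,.883])
L=np.c_[(P[:,:2]-t[:2])@ex,(P[:,:2]-t[:2])@ey,P[:,2]]
L=L[(abs(L[:,0])<.02)&(abs(L[:,1])<.05)]
v,u=np.nonzero(d>0)
for z in np.arange(.02,.12,.006):
    q=L[(L[:,2]>z)&(L[:,2]<z+.006)]
    if len(q): print(z.round(3),len(q),"y",q[:,1].min().round(3),q[:,1].max().round(3),np.median(q[:,1]).round(3))
```

```text
0.014 [0.58202861 0.12078999 0.04290421] [-0.27621477  0.36552795  4.79476008] [1.26307291e-01 6.18493958e-01 1.64809970e+00 3.72786138e-05
 8.74581243e-01 1.20765667e+00]
[0.64236886 0.15315228 0.23230643]
228 240 [96 90 82] [[0.587 0.131 0.079]]
228 262 [100  95  85] [[0.592 0.121 0.077]]
236 232 [95 95 85] [[0.585 0.134 0.09 ]]
236 275 [100  91  86] [[0.595 0.116 0.09 ]]
245 242 [93 86 83] [[0.588 0.13  0.1  ]]
245 262 [93 84 77] [[0.592 0.121 0.1  ]]
222 238 [108  91  81] [[0.586 0.133 0.07 ]]
224 264 [101  93  87] [[0.593 0.12  0.073]]
0.02 48 y -0.016 0.019 0.011
0.026 23 y -0.01 0.014 0.01
0.032 20 y -0.01 0.013 0.01
0.038 17 y -0.012 0.012 0.01
0.044 19 y -0.0 0.013 0.01
0.05 19 y -0.002 0.013 0.01
0.056 20 y -0.005 0.012 0.01
0.062 32 y -0.011 0.013 0.009
0.068 3 y -0.005 0.001 -0.004
0.074 14 y -0.005 0.018 0.016
0.08 15 y -0.004 0.019 0.016
0.086 16 y 0.011 0.019 0.017
0.092 13 y 0.012 0.019 0.018
0.098 8 y 0.017 0.02 0.019
```

The red cap is centred under the gripper, but the visible fingers end at about z = 0.067, above the cap. I'll raise the arm and measure the fingers.

```bash
python3 -m creep '[[0.1,[0,0,-1],0],[0.1,[0,0,-3],0],[0.1,[0,0,-4],0],[0.1,[0,0,-4],0],[0.1,[0,0,-4],0]]'
python3 - <<'E'
from h import *
o=env.get_obs();t=np.array(o["tool_pos"]);print(t,o["force"],o["grip_width"])
ex=np.array([.883,.469]);ey=np.array([-.469,.883])
for n in("wrist","side"):
    c,p,d=cap(n)
    P=world(c,d,np.ones(d.shape,bool))
    L=np.c_[(P[:,:2]-t[:2])@ex,(P[:,:2]-t[:2])@ey,P[:,2]-t[2]]
    L=L[(abs(L[:,0])<.06)&(abs(L[:,1])<.08)&(L[:,2]>-.07)]
    for z in np.arange(-.07,.1,.01):
        q=L[(L[:,2]>z)&(L[:,2]<z+.01)]
        if len(q): print(n,z.round(3),len(q),q[:,:2].min(0).round(3),q[:,:2].max(0).round(3))
    cv2.imwrite(f"pics/d_{n}.png",p[...,::-1])
    if n=="side": cv2.imwrite("pics/d2.png",cv2.resize(p[110:260,130:330],(800,600))[...,::-1])
a=cv2.imread("pics/d_wrist.png");b=cv2.imread("pics/d2.png")
cv2.imwrite("pics/d.png",np.hstack([cv2.resize(a,(400,300)),cv2.resize(b,(400,300))]))
E
```

```text
t: 6.5
tool_pos: [0.5815, 0.1207, 0.1422]
tcp_rot: [0.97, 0.242, -0.0, -0.0]
force: [0.5, -0.1, -1.9]
grip_width: 0.0401
grasp_force: 0.0
[0.58146646 0.12068571 0.14222557] [ 0.52958581 -0.08168667 -1.8536435 ] 0.04006549701129551
wrist 0.02 206 [-0.008 -0.031] [0.01  0.031]
wrist 0.03 482 [-0.008 -0.034] [0.01  0.034]
wrist 0.04 586 [-0.008 -0.035] [0.01  0.035]
wrist 0.05 734 [-0.007 -0.036] [0.01  0.036]
wrist 0.06 771 [-0.002 -0.035] [0.01  0.035]
wrist 0.07 656 [-0.008 -0.033] [0.01  0.033]
wrist 0.08 211 [-0.01  -0.029] [0.01 0.03]
wrist 0.09 356 [-0.009 -0.022] [0.007 0.022]
side 0.02 19 [-0.011 -0.024] [0.007 0.03 ]
side 0.03 45 [-0.011 -0.036] [0.008 0.038]
side 0.04 34 [-0.011 -0.024] [0.007 0.04 ]
side 0.05 32 [-0.011  0.033] [0.007 0.041]
side 0.06 35 [-0.011  0.027] [0.007 0.041]
side 0.07 25 [-0.01   0.026] [0.006 0.041]
```

View pics/d.png

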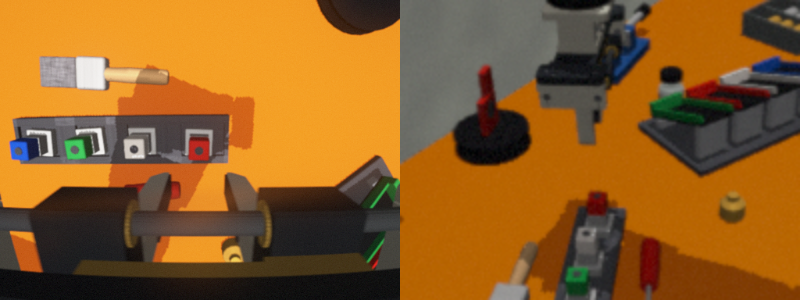

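Run:
```python
from h import *
o=env.get_obs();t=np.array(o["tool_pos"]);print(t,o["grip_width"])
ex=np.array([.883,.469]);ey=np.array([-.469,.883])
c,p,d=cap("wrist")
P=world(c,d,np.ones(d.shape,bool))
L=np.c_[(P[:,:2]-t[:2])@ex,(P[:,:2]-t[:2])@ey,P[:,2]-t[2]]
L=L[(abs(L[:,0])<.06)&(abs(L[:,1])<.1)&(L[:,2]>-.05)]
for s in(1,-1):
    q=L[L[:,1]*s>0]; print(np.percentile(q[:,2],[0,.5,1,3]).round(4))
    for z in (.02,.022,.024,.026,.03,.04,.06):
        k=q[abs(q[:,2]-z)<.001]
        if len(k): print(s,z,len(k),k[:,1].min().round(3),k[:,1].max().round(3),k[:,0].min().round(3),k[:,0].max().round(3))
v,u=np.nonzero(d>0)
# body: closest depth surfaces
P0=np.c_[(P[:,:2]-t[:2])@ex,(P[:,:2]-t[:2])@ey,P[:,2]-t[2]]
b=P0[(P0[:,2]>.05)&(abs(P0[:,1])>.045)&(abs(P0[:,0])<.1)];print("body minz",np.percentile(b[:,2],[0,1,5]),b[:,0].max())
k=t[:2]
for n in["red"]:
    s=env.silhouettes("insert_red","wrist")[0];Q=world(c,d,s["pixels"]);Q=Q[Q[:,2]>.06]
    print(np.median(Q,0),cv2.minAreaRect((Q[:,:2]*1000).astype(np.float32)))
```

```text
[0.58093077 0.12062986 0.14108998] 0.047878226846650225
[0.0226 0.0325 0.0385 0.0573]
1 0.022 3 0.027 0.029 0.009 0.009
1 0.024 25 0.024 0.03 -0.007 0.009
1 0.026 30 0.024 0.032 -0.008 0.01
1 0.03 37 0.024 0.037 -0.008 0.009
1 0.04 55 0.024 0.038 -0.006 0.01
1 0.06 80 0.024 0.04 -0.002 0.01
[0.022  0.0321 0.0383 0.0578]
-1 0.022 3 -0.028 -0.025 0.009 0.009
-1 0.024 27 -0.029 -0.023 -0.006 0.009
-1 0.026 34 -0.031 -0.023 -0.008 0.01
-1 0.03 41 -0.035 -0.023 -0.007 0.01
-1 0.04 59 -0.037 -0.023 -0.005 0.01
-1 0.06 80 -0.039 -0.024 -0.002 0.01
body minz [0.10604781 0.10834065 0.11005986] 0.036826028286171694Traceback (most recent call last):
  File "<stdin>", line 19, in <module>
IndexError: list index out of range
```

The fingertips and the gripper body both sit 37 mm higher than the reported TCP implies, so I'll lower all my z targets by 37 mm.

```bash
sed -i 's/np.array(t\[:3\])/np.array([t[0],t[1],t[2]-.037])/' go.py
python3 -m creep '[[0.1,[0,0,1.5],0],[0.1,[0,0,3],0],[0.1,[0,0,4],0],[0.1,[0,0,4.8],0],[0.1,[0,0,5.3],0],[0.1,[0,0,5.5],0],[0.1,[0,0,5.5],0],[0.1,[0,0,5.5],0],[-0.9,[0,0,5.5],0],[-0.9,[0,0,5.5],0],[-0.9,[0,0,5.5],0],[-0.9,[0,0,5.5],0],[-0.9,[0,0,5.5],0],[-0.9,[0,0,5.5],0],[-0.9,[0,0,5.5],0]]'
python3 go.py lane red .16
```

```text
t: 8.2
tool_pos: [0.5821, 0.1207, 0.0055]
tcp_rot: [0.97, 0.242, 0.0, 0.0]
force: [0.0, -1.1, 4.4]
grip_width: 0.024
grasp_force: 29.9
t 8.2 psi 28.0 shift [-5.93 12.26 -4.7 ] turn 10.09
```

```bash
python3 -m creep '[[-0.9,[0,0,-2],0],[-0.9,[0,0,-4.7],0],[-0.9,[-5.93,12.26,-4.7],10.1],[-0.9,[-5.93,12.26,-4.7],10.1],[-0.9,[-5.93,12.26,-4.7],10.1],[-0.9,[-5.93,12.26,-4.7],10.1],[-0.9,[-5.93,12.26,-4.7],10.1],[-0.9,[-5.93,12.26,-4.7],10.1],[-0.9,[-5.93,12.26,-4.7],10.1],[-0.9,[-5.93,12.26,-4.7],10.1],[-0.9,[-5.93,12.26,-4.7],10.1],[-0.9,[-5.93,12.26,-4.7],10.1],[-0.9,[-5.93,12.26,-4.7],10.1],[-0.9,[-5.93,12.26,-4.7],10.1]]'
python3 go.py lane red .088
python3 - <<'E'
from h import *
c,p,d=cap("wrist");cv2.imwrite("pics/e.png",p[...,::-1])
th=np.radians(-22.4);ex=np.array([np.cos(th),np.sin(th)]);ey=np.array([-ex[1],ex[0]])
for k in("red","green","white"):
  for s in env.silhouettes("lane_"+k,"wrist")[:1]:
    P=world(c,d,s["pixels"]);P=P[P[:,2]>.02];x,y=P[:,:2]@ex,P[:,:2]@ey
    print(k,s["conf"],np.percentile(x,[1,99]),np.percentile(y,[1,99]),np.percentile(y,[1,99]).mean())
E
```

```text
t: 9.6
tool_pos: [0.5952, -0.2184, 0.1227]
tcp_rot: [0.981, -0.194, -0.0, -0.0]
force: [0.4, -0.7, -2.6]
grip_width: 0.024
grasp_force: 30.0
t 9.6 psi -22.4 shift [0.02 0.04 2.87] turn 0.0
red 0.93 [0.53485318 0.67201599] [-0.00175076  0.05715042] 0.027699825672306493
green 0.92 [0.59425533 0.67139812] [0.06899094 0.12840972] 0.0987003316450874
white 0.63 [0.59430888 0.67226602] [-0.07388122 -0.01424973] -0.04406547472108836
```

View pics/e.png

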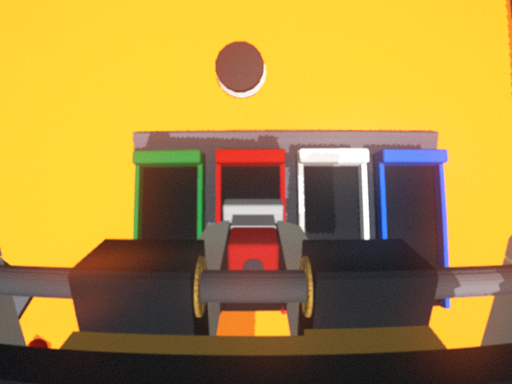

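Red is held upright over the red lane, with its foot centred between the rails at about (253, 210). Now I'll lower it and press gently so it pivots onto the slope.

```bash
python3 -m creep '[[-0.9,[0,-0.05,1.5],0],[-0.9,[0,-0.05,2.5],0],[-0.9,[0,-0.05,2.8],0],[-0.9,[0,-0.05,2.9],0],[-0.9,[0,-0.05,2.95],0],[-0.9,[0,-0.05,3],0],[-0.9,[0,-0.05,3],0]]'
python3 -m creep '[[-0.9,[0,0,0.03],0],[-0.9,[0,0,0.06],0],[-0.9,[0,0,0.09],0],[-0.9,[0,0,0.12],0],[-0.9,[0,0,0.12],0]]'
```

```text
t: 10.5
tool_pos: [0.596, -0.2185, 0.0486]
tcp_rot: [0.981, -0.195, 0.001, 0.0]
force: [0.3, -0.1, -2.3]
grip_width: 0.0237
grasp_force: 30.0
t: 11.0
tool_pos: [0.5972, -0.219, 0.0466]
tcp_rot: [0.981, -0.195, 0.002, 0.0]
force: [1.4, -0.2, 8.4]
grip_width: 0.024
grasp_force: 30.0
```

```bash
python3 -m creep '[[-0.9,[0,0,0.04],0],[-0.9,[0,0,0.08],0],[-0.9,[0,0,0.08],0]]'
python3 -m creep '[[-0.9,[0,0,0.04],0],[-0.9,[0,0,0.08],0],[-0.9,[0,0,0.08],0]]'
python3 - <<'E'
from h import *
c,p,d=cap("side");cv2.imwrite("pics/f.png",cv2.resize(p[100:220,220:380],(800,600))[...,::-1])
E
```

```text
t: 11.3
tool_pos: [0.5984, -0.2196, 0.0461]
tcp_rot: [0.981, -0.195, 0.004, 0.001]
force: [2.3, -0.5, 18.4]
grip_width: 0.0242
grasp_force: 30.0
t: 11.6
tool_pos: [0.5993, -0.2199, 0.0451]
tcp_rot: [0.981, -0.195, 0.005, 0.001]
force: [2.8, -0.0, 22.3]
grip_width: 0.0236
grasp_force: 30.0
```

View pics/f.png

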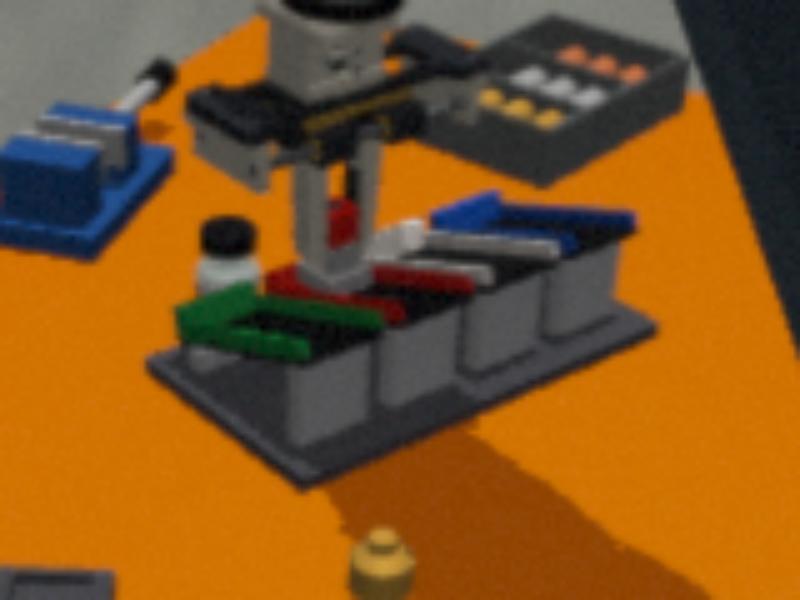

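```bash
python3 -m creep '[[-0.9,[0,0,0.06],0],[-0.9,[0,0,0.12],0],[-0.9,[0,0,0.12],0]]'
python3 -m creep '[[-0.9,[0,0,0.06],0],[-0.9,[0,0,0.12],0],[-0.9,[0,0,0.12],0]]'
python3 - <<'E'
from h import *
o=env.get_obs();t=o["tool_pos"]
th=np.radians(-22.4);ex=np.array([np.cos(th),np.sin(th)]);ey=np.array([-ex[1],ex[0]])
print("P lane x",t[:2]@ex-.601,"y",t[:2]@ey-.024)
c,p,d=cap("wrist");cv2.imwrite("pics/g.png",cv2.resize(p[140:320,160:340],(600,600))[...,::-1])
h=cv2.cvtColor(p,cv2.COLOR_RGB2HSV)
m=np.zeros(d.shape,bool);m[195:300,225:280]=1
P=world(c,d,m);L=np.c_[P[:,:2]@ex-.601,P[:,:2]@ey-.024,P[:,2]-.012]
q=L[(abs(L[:,1])<.008)]; q=q[np.argsort(q[:,2])]
for r in q[::40]:print(r.round(3))
E
```

```text
t: 11.95
tool_pos: [0.6006, -0.2205, 0.0429]
tcp_rot: [0.981, -0.195, 0.006, 0.001]
force: [6.1, -1.2, 26.6]
grip_width: 0.024
grasp_force: 30.0
t: 12.25
tool_pos: [0.6014, -0.2208, 0.0405]
tcp_rot: [0.981, -0.195, 0.007, 0.002]
force: [8.1, -3.1, 27.2]
grip_width: 0.024
grasp_force: 30.0
P lane x 0.039155136090364695 y 0.0010043595192023858
[ 0.054 -0.007  0.024]
[ 0.054 -0.005  0.025]
[ 0.05  -0.002  0.026]
[ 0.053 -0.004  0.026]
[0.05  0.002 0.027]
[ 0.057 -0.007  0.031]
[0.059 0.008 0.038]
[0.053 0.005 0.042]
[ 0.054 -0.004  0.047]
[0.048 0.007 0.047]
[ 0.05  -0.007  0.048]
[ 0.051 -0.005  0.048]
[ 0.052 -0.005  0.048]
[ 0.051 -0.007  0.049]
[0.051 0.003 0.049]
[0.048 0.    0.049]
[ 0.048 -0.008  0.052]
[0.049 0.005 0.055]
[0.049 0.005 0.059]
[ 0.05  -0.008  0.062]
[0.05  0.004 0.065]
[ 0.05  -0.003  0.068]
[0.051 0.002 0.071]
[ 0.051 -0.001  0.073]
[0.051 0.003 0.076]
[ 0.051 -0.002  0.079]
[ 0.052 -0.002  0.081]
[0.052 0.001 0.083]
[0.052 0.001 0.085]
[ 0.052 -0.001  0.087]
[0.053 0.001 0.089]
[0.051 0.003 0.089]
[ 0.052 -0.007  0.09 ]
[ 0.046 -0.003  0.09 ]
[0.049 0.004 0.09 ]
[... 728 characters left out ...]
.     0.152]
[ 0.067 -0.005  0.152]
[ 0.068 -0.003  0.152]
[0.067 0.003 0.152]
[0.066 0.005 0.152]
[0.067 0.003 0.153]
[ 0.067 -0.004  0.153]
[0.067 0.003 0.153]
[0.068 0.001 0.153]
[0.068 0.007 0.153]
[ 0.067 -0.001  0.153]
[ 0.066 -0.005  0.153]
[ 0.063 -0.003  0.153]
[0.066 0.    0.153]
[0.066 0.002 0.154]
[0.066 0.003 0.154]
[0.067 0.007 0.154]
[ 0.063 -0.004  0.154]
[ 0.065 -0.005  0.154]
[0.066 0.001 0.154]
[ 0.066 -0.003  0.154]
[0.064 0.006 0.154]
[ 0.065 -0.002  0.154]
[ 0.067 -0.005  0.154]
[ 0.064 -0.002  0.154]
[ 0.065 -0.002  0.154]
[ 0.063 -0.002  0.154]
[0.064 0.    0.154]
[0.066 0.003 0.154]
[0.063 0.006 0.155]
[ 0.064 -0.003  0.155]
[ 0.063 -0.004  0.155]
[0.066 0.007 0.155]
```

View pics/g.png

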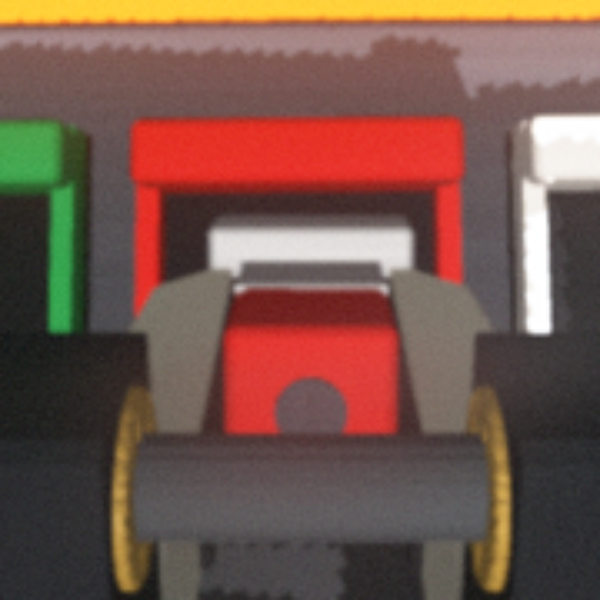

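The foot is nearly at the red stop and leans about 7°. The insert slipped upward in the grip rather than pivoting. I'll relax the press and release here, since the stop blocks tipping.

```bash
python3 -m creep '[[-0.9,[0,0,-0.12],0],[-0.9,[0,0,-0.22],0],[-0.9,[0,0,-0.22],0]]'
python3 -m creep '[[-0.3,[0,0,-0.02],0],[-0.1,[0,0,-0.02],0],[0,[0,0,-0.02],0],[0,[0,0,-0.02],0],[0,[0,0,-0.02],0],[0,[0,0,-0.02],0]]'
python3 -m creep '[[0,[0,0,-1],0],[0,[0,0,-2.5],0],[0,[0,0,-4.2],0],[0,[0,0,-4.2],0],[0,[0,0,-4.2],0]]'
cat > chk.py <<'E'
import sys;from h import *
th=np.radians(-22.4);ex=np.array([np.cos(th),np.sin(th)]);ey=np.array([-ex[1],ex[0]])
Y={"green":.096,"red":.024,"white":-.048,"blue":-.12}
c,p,d=cap(sys.argv[1])
for k in sys.argv[2:]:
  for s in env.silhouettes("insert_"+k,sys.argv[1])[:1]:
    P=world(c,d,s["pixels"]);L=np.c_[P[:,:2]@ex-.601,P[:,:2]@ey-Y[k],P[:,2]-.012]
    T=L[L[:,2]>np.percentile(L[:,2],95)-.015]
    print(k,round(s["conf"],2),s["bbox"],"med",np.median(L,0).round(3),"min",L.min(0).round(3),"max",L.max(0).round(3),"upper",np.median(T,0).round(3))
if sys.argv[1]: cv2.imwrite("pics/last.png",p[...,::-1])
E
python3 chk.py wrist red; python3 go.py ins white .16; python3 go.py ins white .042
```

```text
t: 12.6
tool_pos: [0.5973, -0.2191, 0.042]
tcp_rot: [0.981, -0.195, 0.002, 0.001]
force: [2.8, -1.4, 11.8]
grip_width: 0.0237
grasp_force: 30.0
t: 13.2
tool_pos: [0.5955, -0.2182, 0.0406]
tcp_rot: [0.981, -0.195, -0.0, -0.0]
force: [-0.4, -0.6, -0.1]
grip_width: 0.0467
grasp_force: 0.0
t: 13.7
tool_pos: [0.5958, -0.2184, 0.1464]
tcp_rot: [0.981, -0.195, 0.001, 0.0]
force: [-0.4, 0.0, -0.2]
grip_width: 0.046
grasp_force: 0.0
red 0.84 [235.5, 157.7, 274.3, 203.2] med [0.049 0.001 0.081] min [ 0.019 -0.017  0.032] max [0.067 0.021 0.089] upper [0.056 0.001 0.084]
t 13.8 psi -22.5 shift [ -7.92 -14.25   0.88] turn -10.09
t 13.8 psi -22.5 shift [ -7.91 -14.25   5.6 ] turn -10.09
```

View pics/last.png

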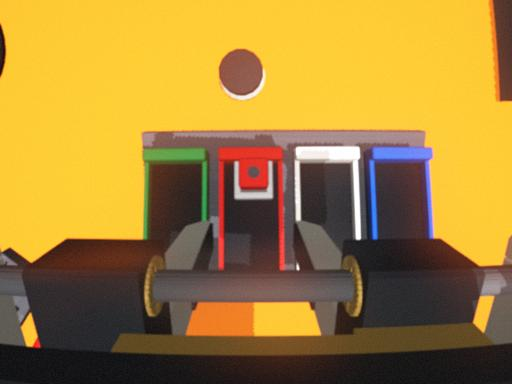

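Red is fully seated: cap at (253, 172), foot against the stop, upper end matching the expected pose. Next is white.

```bash
python3 -m creep '[[0.05,[-7.9,-14.25,0],-10.1],[0.05,[-7.9,-14.25,0],-10.1],[0.05,[-7.9,-14.25,0],-10.1],[0.05,[-7.9,-14.25,0],-10.1],[0.05,[-7.9,-14.25,0],-10.1],[0.05,[-7.9,-14.25,0],-10.1],[0.05,[-7.9,-14.25,0],-10.1],[0.05,[-7.9,-14.25,0],-10.1],[0.05,[-7.9,-14.25,0],-10.1],[0.05,[-7.9,-14.25,0],-10.1],[0.05,[-7.9,-14.25,0],-10.1],[0.05,[-7.9,-14.25,0],-10.1],[0.05,[-7.9,-14.25,0],-10.1]]'; python3 go.py ins white .042
```

```text
t: 15.1
tool_pos: [0.5494, 0.1851, 0.1456]
tcp_rot: [0.97, 0.241, -0.0, 0.0]
force: [0.3, -1.1, 0.3]
grip_width: 0.049
grasp_force: 0.0
t 15.1 psi 27.9 shift [-0.01 -0.09  5.62] turn -0.01
```

```bash
python3 -m creep '[[0.05,[0,-0.08,1.5],0],[0.05,[0,-0.08,3],0],[0.05,[0,-0.08,4.2],0],[0.05,[0,-0.08,5],0],[0.05,[0,-0.08,5.4],0],[0.05,[0,-0.08,5.6],0],[0.05,[0,-0.08,5.6],0],[0.05,[0,-0.08,5.6],0],[-0.9,[0,-0.08,5.6],0],[-0.9,[0,-0.08,5.6],0],[-0.9,[0,-0.08,5.6],0],[-0.9,[0,-0.08,5.6],0],[-0.9,[0,-0.08,5.6],0],[-0.9,[0,-0.08,5.6],0]]'; python3 go.py lane white .16
```

```text
t: 16.5
tool_pos: [0.5485, 0.1881, 0.0061]
tcp_rot: [0.97, 0.242, 0.0, 0.0]
force: [-0.8, -1.6, 5.3]
grip_width: 0.0238
grasp_force: 30.0
t 16.5 psi 28.0 shift [-8.23 17.1  -4.68] turn 10.09
```

```bash
python3 -m creep '[[-0.9,[0,0,-2],0],[-0.9,[0,0,-4.7],0],[-0.9,[-8.2,17.1,-4.7],10.1],[-0.9,[-8.2,17.1,-4.7],10.1],[-0.9,[-8.2,17.1,-4.7],10.1],[-0.9,[-8.2,17.1,-4.7],10.1],[-0.9,[-8.2,17.1,-4.7],10.1],[-0.9,[-8.2,17.1,-4.7],10.1],[-0.9,[-8.2,17.1,-4.7],10.1],[-0.9,[-8.2,17.1,-4.7],10.1],[-0.9,[-8.2,17.1,-4.7],10.1],[-0.9,[-8.2,17.1,-4.7],10.1],[-0.9,[-8.2,17.1,-4.7],10.1],[-0.9,[-8.2,17.1,-4.7],10.1],[-0.9,[-8.2,17.1,-4.7],10.1],[-0.9,[-8.2,17.1,-4.7],10.1]]'; python3 go.py lane white .085
```

```text
t: 18.1
tool_pos: [0.5683, -0.2843, 0.1231]
tcp_rot: [0.981, -0.194, -0.0, -0.0]
force: [0.4, -0.3, -1.8]
grip_width: 0.024
grasp_force: 30.0
t 18.1 psi -22.4 shift [0.01 0.07 3.01] turn 0.0
```

```bash
python3 -m creep '[[-0.9,[0.1,0,1.5],0],[-0.9,[0.1,0,2.5],0],[-0.9,[0.1,0,2.8],0],[-0.9,[0.1,0,2.95],0],[-0.9,[0.1,0,3.03],0],[-0.9,[0.1,0,3.1],0],[-0.9,[0.1,0,3.16],0],[-0.9,[0.1,0,3.22],0],[-0.9,[0.1,0,3.28],0],[-0.9,[0.1,0,3.28],0]]'
```

```text
t: 19.1
tool_pos: [0.5738, -0.2883, 0.0456]
tcp_rot: [0.981, -0.195, 0.004, 0.001]
force: [2.5, 0.2, 18.6]
grip_width: 0.0236
grasp_force: 30.0
```

Contact behaves the same as with red. I'll relax, release and retreat.

```bash
python3 -m creep '[[-0.9,[0,0,-0.08],0],[-0.9,[0,0,-0.08],0],[-0.3,[0,0,-0.08],0],[-0.1,[0,0,-0.08],0],[0,[0,0,-0.08],0],[0,[0,0,-0.08],0],[0,[0,0,-0.08],0],[0,[0,0,-0.08],0],[0,[0,0,-1],0],[0,[0,0,-2.5],0],[0,[0,0,-4.2],0],[0,[0,0,-4.2],0],[0,[0,0,-4.2],0]]'; python3 chk.py wrist red white; python3 go.py ins green .16
```

```text
t: 20.4
tool_pos: [0.5708, -0.2866, 0.1469]
tcp_rot: [0.981, -0.195, 0.001, 0.0]
force: [-0.3, -0.1, -0.5]
grip_width: 0.0468
grasp_force: 0.0
red 0.7 [149.8, 163.3, 197.5, 203.7] med [ 0.05  -0.006  0.078] min [ 0.023 -0.018  0.031] max [0.067 0.03  0.088] upper [ 0.055 -0.001  0.084]
white 0.92 [231.3, 162.1, 270.6, 200.9] med [0.05  0.    0.081] min [ 0.022 -0.017  0.026] max [0.068 0.02  0.089] upper [0.056 0.001 0.084]
t 20.55 psi -22.5 shift [-10.21 -18.9    0.9 ] turn -10.09
```

White and red are both seated. Next is green.

```bash
python3 -m creep '[[0.05,[-10.2,-18.95,0],-10.1],[0.05,[-10.2,-18.95,0],-10.1],[0.05,[-10.2,-18.95,0],-10.1],[0.05,[-10.2,-18.95,0],-10.1],[0.05,[-10.2,-18.95,0],-10.1],[0.05,[-10.2,-18.95,0],-10.1],[0.05,[-10.2,-18.95,0],-10.1],[0.05,[-10.2,-18.95,0],-10.1],[0.05,[-10.2,-18.95,0],-10.1],[0.05,[-10.2,-18.95,0],-10.1],[0.05,[-10.2,-18.95,0],-10.1],[0.05,[-10.2,-18.95,0],-10.1],[0.05,[-10.2,-18.95,0],-10.1],[0.05,[-10.2,-18.95,0],-10.1],[0.05,[-10.2,-18.95,0],-10.1],[0.05,[-10.2,-18.95,0],-10.1],[0.05,[-10.2,-18.95,0],-10.1]]'; python3 go.py ins green .042
```

```text
t: 22.25
tool_pos: [0.5161, 0.2481, 0.1463]
tcp_rot: [0.97, 0.242, -0.0, 0.0]
force: [0.8, -1.1, 0.5]
grip_width: 0.0488
grasp_force: 0.0
t 22.25 psi 28.0 shift [-0.06 -0.03  5.65] turn -0.0
```

```bash
python3 -m creep '[[0.05,[-0.05,-0.05,1.5],0],[0.05,[-0.05,-0.05,3],0],[0.05,[-0.05,-0.05,4.2],0],[0.05,[-0.05,-0.05,5],0],[0.05,[-0.05,-0.05,5.4],0],[0.05,[-0.05,-0.05,5.6],0],[0.05,[-0.05,-0.05,5.6],0],[0.05,[-0.05,-0.05,5.6],0],[-0.9,[-0.05,-0.05,5.6],0],[-0.9,[-0.05,-0.05,5.6],0],[-0.9,[-0.05,-0.05,5.6],0],[-0.9,[-0.05,-0.05,5.6],0],[-0.9,[-0.05,-0.05,5.6],0],[-0.9,[-0.05,-0.05,5.6],0]]'; python3 go.py lane green .16
```

```text
t: 23.65
tool_pos: [0.5144, 0.2493, 0.0065]
tcp_rot: [0.97, 0.242, 0.0, 0.0]
force: [-0.7, -0.9, 5.2]
grip_width: 0.0237
grasp_force: 29.6
t 23.65 psi 28.0 shift [-3.74 16.24 -4.66] turn 10.09
```

```bash
python3 -m creep '[[-0.9,[0,0,-2],0],[-0.9,[0,0,-4.7],0],[-0.9,[-3.74,16.2,-4.7],10.1],[-0.9,[-3.74,16.2,-4.7],10.1],[-0.9,[-3.74,16.2,-4.7],10.1],[-0.9,[-3.74,16.2,-4.7],10.1],[-0.9,[-3.74,16.2,-4.7],10.1],[-0.9,[-3.74,16.2,-4.7],10.1],[-0.9,[-3.74,16.2,-4.7],10.1],[-0.9,[-3.74,16.2,-4.7],10.1],[-0.9,[-3.74,16.2,-4.7],10.1],[-0.9,[-3.74,16.2,-4.7],10.1],[-0.9,[-3.74,16.2,-4.7],10.1],[-0.9,[-3.74,16.2,-4.7],10.1],[-0.9,[-3.74,16.2,-4.7],10.1],[-0.9,[-3.74,16.2,-4.7],10.1]]'; python3 go.py lane green .085
```

```text
t: 25.25
tool_pos: [0.622, -0.1511, 0.1239]
tcp_rot: [0.981, -0.194, -0.0, -0.0]
force: [0.6, 0.0, -1.7]
grip_width: 0.0238
grasp_force: 29.6
t 25.25 psi -22.4 shift [0.05 0.05 3.03] turn 0.0
```

```bash
python3 -m creep '[[-0.9,[0.15,0,1.5],0],[-0.9,[0.15,0,2.5],0],[-0.9,[0.15,0,2.8],0],[-0.9,[0.15,0,2.95],0],[-0.9,[0.15,0,3.05],0],[-0.9,[0.15,0,3.12],0],[-0.9,[0.15,0,3.18],0],[-0.9,[0.15,0,3.24],0],[-0.9,[0.15,0,3.3],0],[-0.9,[0.15,0,3.3],0]]'
```

```text
t: 26.25
tool_pos: [0.6289, -0.1548, 0.0452]
tcp_rot: [0.981, -0.195, 0.004, 0.001]
force: [2.4, -1.3, 15.8]
grip_width: 0.0242
grasp_force: 29.9
```

```bash
python3 -m creep '[[-0.9,[0,0,-0.08],0],[-0.9,[0,0,-0.08],0],[-0.3,[0,0,-0.08],0],[-0.1,[0,0,-0.08],0],[0,[0,0,-0.08],0],[0,[0,0,-0.08],0],[0,[0,0,-0.08],0],[0,[0,0,-0.08],0],[0,[0,0,-1],0],[0,[0,0,-2.5],0],[0,[0,0,-4.2],0],[0,[0,0,-4.2],0],[0,[0,0,-4.2],0]]'; python3 chk.py wrist red white green; python3 go.py ins blue .16
```

```text
t: 27.55
tool_pos: [0.6258, -0.1537, 0.1469]
tcp_rot: [0.981, -0.195, 0.001, 0.0]
force: [-0.7, 0.0, 0.2]
grip_width: 0.0467
grasp_force: 0.0
red 0.82 [308.8, 163.5, 358.0, 204.1] med [0.049 0.008 0.078] min [ 0.024 -0.026  0.031] max [0.067 0.02  0.088] upper [0.055 0.003 0.084]
white 0.68 [376.8, 161.3, 441.4, 201.8] med [0.05  0.011 0.067] min [ 0.021 -0.041  0.027] max [0.068 0.019 0.088] upper [0.055 0.004 0.083]
green 0.57 [233.5, 161.0, 270.8, 205.0] med [0.049 0.    0.081] min [ 0.022 -0.017  0.037] max [0.067 0.018 0.089] upper [0.055 0.    0.084]
t 27.75 psi -22.5 shift [-12.48 -14.98   0.9 ] turn -10.09
```

Green is seated. Blue is the last one.

```bash
python3 -m creep '[[0.05,[-12.5,-15,0],-10.1],[0.05,[-12.5,-15,0],-10.1],[0.05,[-12.5,-15,0],-10.1],[0.05,[-12.5,-15,0],-10.1],[0.05,[-12.5,-15,0],-10.1],[0.05,[-12.5,-15,0],-10.1],[0.05,[-12.5,-15,0],-10.1],[0.05,[-12.5,-15,0],-10.1],[0.05,[-12.5,-15,0],-10.1],[0.05,[-12.5,-15,0],-10.1],[0.05,[-12.5,-15,0],-10.1],[0.05,[-12.5,-15,0],-10.1],[0.05,[-12.5,-15,0],-10.1],[0.05,[-12.5,-15,0],-10.1],[0.05,[-12.5,-15,0],-10.1],[0.05,[-12.5,-15,0],-10.1]]'; python3 go.py ins blue .042
```

```text
t: 29.35
tool_pos: [0.4803, 0.3118, 0.1462]
tcp_rot: [0.97, 0.242, -0.0, 0.0]
force: [-0.1, 0.3, -0.9]
grip_width: 0.0485
grasp_force: 0.0
t 29.35 psi 28.0 shift [-0.02 -0.02  5.65] turn -0.0
```

```bash
python3 -m creep '[[0.05,[0,0,1.5],0.4],[0.05,[0,0,3],0.4],[0.05,[0,0,4.2],0.4],[0.05,[0,0,5],0.4],[0.05,[0,0,5.4],0.4],[0.05,[0,0,5.6],0.4],[0.05,[0,0,5.6],0.4],[0.05,[0,0,5.6],0.4],[-0.9,[0,0,5.6],0.4],[-0.9,[0,0,5.6],0.4],[-0.9,[0,0,5.6],0.4],[-0.9,[0,0,5.6],0.4],[-0.9,[0,0,5.6],0.4],[-0.9,[0,0,5.6],0.4]]'; python3 go.py lane blue .16
```

```text
t: 30.75
tool_pos: [0.4801, 0.3124, 0.0065]
tcp_rot: [0.974, 0.225, 0.0, -0.0]
force: [-1.1, -0.7, 3.9]
grip_width: 0.024
grasp_force: 29.8
t 30.75 psi 26.0 shift [-9.51 24.95 -4.66] turn 9.69
```

```bash
python3 -m creep '[[-0.9,[0,0,-2],0],[-0.9,[0,0,-4.7],0],[-0.9,[-9.5,24.9,-4.7],9.7],[-0.9,[-9.5,24.9,-4.7],9.7],[-0.9,[-9.5,24.9,-4.7],9.7],[-0.9,[-9.5,24.9,-4.7],9.7],[-0.9,[-9.5,24.9,-4.7],9.7],[-0.9,[-9.5,24.9,-4.7],9.7],[-0.9,[-9.5,24.9,-4.7],9.7],[-0.9,[-9.5,24.9,-4.7],9.7],[-0.9,[-9.5,24.9,-4.7],9.7],[-0.9,[-9.5,24.9,-4.7],9.7],[-0.9,[-9.5,24.9,-4.7],9.7],[-0.9,[-9.5,24.9,-4.7],9.7],[-0.9,[-9.5,24.9,-4.7],9.7],[-0.9,[-9.5,24.9,-4.7],9.7],[-0.9,[-9.5,24.9,-4.7],9.7],[-0.9,[-9.5,24.9,-4.7],9.7],[-0.9,[-9.5,24.9,-4.7],9.7],[-0.9,[-9.5,24.9,-4.7],9.7]]'; python3 go.py lane blue .085
```

```text
t: 32.75
tool_pos: [0.54, -0.35, 0.1238]
tcp_rot: [0.981, -0.194, -0.0, -0.0]
force: [-0.1, -0.1, -1.6]
grip_width: 0.0237
grasp_force: 29.8
t 32.75 psi -22.4 shift [0.05 0.09 3.03] turn 0.0
```

```bash
python3 -m creep '[[-0.9,[0.15,0.03,1.5],0],[-0.9,[0.15,0.03,2.5],0],[-0.9,[0.15,0.03,2.8],0],[-0.9,[0.15,0.03,2.95],0],[-0.9,[0.15,0.03,3.05],0],[-0.9,[0.15,0.03,3.12],0],[-0.9,[0.15,0.03,3.18],0],[-0.9,[0.15,0.03,3.24],0],[-0.9,[0.15,0.03,3.3],0],[-0.9,[0.15,0.03,3.3],0]]'
```

```text
t: 33.75
tool_pos: [0.5463, -0.3554, 0.046]
tcp_rot: [0.981, -0.195, 0.004, 0.002]
force: [3.4, 1.0, 19.2]
grip_width: 0.0239
grasp_force: 30.0
```

```bash
python3 -m creep '[[-0.9,[0,0,-0.08],0],[-0.9,[0,0,-0.08],0],[-0.3,[0,0,-0.08],0],[-0.1,[0,0,-0.08],0],[0,[0,0,-0.08],0],[0,[0,0,-0.08],0],[0,[0,0,-0.08],0],[0,[0,0,-0.08],0],[0,[0,0,-1],0],[0,[0,0,-2.5],0],[0,[0,0,-4.2],0],[0,[-2,-4,-4.5],0],[0,[-2,-4,-4.5],0],[0,[-2,-4,-4.5],0],[0,[-2,-4,-4.5],0]]'; python3 chk.py wrist red white green blue
```

```text
t: 35.25
tool_pos: [0.5353, -0.2405, 0.1542]
tcp_rot: [0.981, -0.194, 0.0, 0.0]
force: [-0.7, -1.5, 0.8]
grip_width: 0.0465
grasp_force: 0.0
red 0.63 [184.8, 95.2, 229.2, 150.1] med [ 0.046 -0.002  0.076] min [ 0.021 -0.018  0.025] max [0.07  0.022 0.089] upper [0.053 0.    0.084]
white 0.59 [263.7, 98.9, 304.6, 150.1] med [0.046 0.002 0.079] min [ 0.023 -0.021  0.029] max [0.067 0.019 0.089] upper [0.054 0.001 0.084]
green 0.91 [97.4, 95.6, 154.4, 151.6] med [ 0.046 -0.007  0.067] min [ 0.02  -0.019 -0.014] max [0.069 0.06  0.089] upper [ 0.053 -0.002  0.083]
blue 0.92 [343.2, 97.7, 397.0, 150.1] med [0.047 0.006 0.068] min [ 0.022 -0.053 -0.013] max [0.069 0.018 0.089] upper [0.054 0.002 0.083]
```

View pics/last.png

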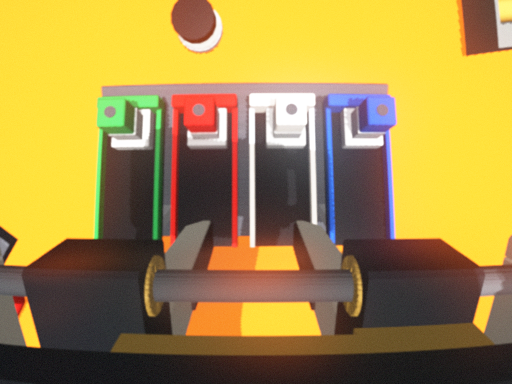

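The picture shows all four inserts standing foot-down against their own stops: green (118,112), red (200,110), white (292,110) and blue (378,112). The gripper is clear of everything.

```bash
python3 -c "
from rig import env
print(env.finish_job())"
```

```text
the job is handed in; nothing more can be done
None
```

All four inserts stand foot-down against the stop in the lane of their own colour, released and with the gripper clear, and I handed the job in after about 35 s of robot time; it returned no verdict.

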